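Refit the dryer's start knob and hold it pressed in

TASK

The start knob has come off the dryer control panel that lies face up on the laundry counter. Pick up the loose knob, turn it so that the flat in its bore matches the flat of the bare metal D-shaft on the panel, slide it fully home on the shaft, then press knob and shaft all the way in against the spring. Finish still holding the knob and keeping it pressed in (do not let go), and leave the other things on the counter where they are.

Things in the scene. Friction and masses are not known exactly. Their poses are not given: they have to be found in the camera images.
- knob: Loose black knob, lying bore down on the counter. Origin: centre of its underside, on the bore's axis; z up, x along its pointer. Round skirt 50 mm across, 18 mm high, with a grip bar on top (see knob_grip). D-shaped bore in the underside, 13.4 mm in diameter, 14 mm deep, its flat on the pointer (+x) side, 1.6 mm from the axis. Mass 30 to 65 g.
- knob_grip (a point): Middle of the knob's upright grip bar, on the knob's axis, 30 mm above its underside; axes as the knob. The bar lies along x: 14 mm wide (y) with flat parallel sides from x = -17 to +14 mm, then narrowing to a pointed nose at x = +31 mm that juts past the skirt's edge; it runs from 18 to 42 mm above the underside.
- knob_nose (a point): Tip of the pointed nose of the knob's bar, 31 mm from the knob's axis along its x, 30 mm above its underside; it lies on the same side of the axis as the flat of the bore.
- shaft_top (a point): Centre of the top of the bare upright steel D-shaft, 24 mm above the panel's face when not pressed. Diameter 12 mm, one flat 1 mm from the axis (nearly a half-round), top 2 mm slightly tapered. z up, x points out of the flat; moves with the shaft. The knob slides on freely only with its x along this x, within some 7 degrees; fully home its underside is 14 mm below this point.
- start_press (a joint): How far the shaft is pressed in (m): 0 out, 0.005 fully in at a hard stop. Its spring needs about 4 N to start moving and 9 N to be fully in, and pushes the shaft out again when let go.
- start_shaft (a joint): Angle of the shaft about its upright axis relative to the panel (rad, counter-clockwise from above); different at each start. It is stiff (0.3 N m) and stays as it is; it may be turned but need not be.
- panel: Dryer control panel, a white box lying face up, fixed, 130 mm (x) by 360 mm (y) by 55 mm high; origin: centre of its underside. The bare shaft stands at y = -80 mm amid a grey dial; a like knob is already fitted at y = +30 mm (its top 102 mm above the counter) and three low buttons lie at y = +125 mm: not part of the job.
- cup: White plastic measuring cup, 60 mm across, 55 mm high, standing on the counter; origin at the centre of its underside. Leave it alone.
- screwdriver: Screwdriver 190 mm long lying on the counter between robot and panel, along its x axis. Leave it alone.
- detergent: White detergent bottle, 80 mm across, 200 mm high, standing on the counter; origin at the centre of its underside. Leave it alone.

How it is judged:
By the outcome, as a careful person would: the job done as asked, in the order asked, and still so for the second after the job is handed in, while the arm keeps its last pose, push and grip.
It also fails if it takes over 38 s, if anything falls off the work surface, if the arm or the gripper's body presses on something with over 40 N, if the wrist force passes 120 N, or if a joint passes its speed limit or range.

ROBOT

A 6-joint arm with a two-finger parallel gripper is mounted at the origin on the work surface. World frame = base frame: x ahead of the robot, y to its left, z up, the work surface at z = 0. Lengths are in mm, angles in degrees, forces in N, time in s.
With the tool pointing down it reaches from about 300 to 850 mm from the base axis. Payload 4.2 kg.
Tool frame: the origin (TCP) lies on the centre line of the jaws, within the pads' length; the fingertips stand 11 mm ahead of it and the grasp point (between the pads) lies 8 mm behind it; z points along the fingers, y is the line along which they close (so a half turn about z gives the same grasp; the last joint's range is limited). The gripper opens to 91 mm and grips with 3 to 60 N. Pads are 32 mm wide; open, the fingers measure 118 mm over their backs; the gripper's body (76 mm by 178 mm) begins 60 mm behind the grasp point.
Start: joints at [-65.031, 18.312, 89.639, -0, 72.044, -1.146], TCP at [253.109, -516.312, 224.976] pointing down, gripper open.
Joint ranges: [-177.97, 177.97], [-48.28, 115.42], [12.27, 149.76], [-77.06, 257.06], [2.81, 150.46], [-146.56, 146.56]. Speed limits (degrees/s): [147.25, 147.25, 180, 180, 180, 180].

INTERFACE

Orientations are given as [roll, pitch, yaw] about the fixed x, y, z axes, in that order (R = Rz(yaw) Ry(pitch) Rx(roll)).
In Python, from workcell import env, grab_frame, camera_model, models gives the robot as it stands.
- The arm moves only by the shell command python3 -m crank 'ROWS' [FORCE]. ROWS is text: rows parted by semicolons, each of 7 numbers parted by spaces: the closure, from -1 (fully open) to 1 (shut), so that 0 is half open, then the shift along the tool's x, y, z in mm, then the turn, a rotation vector about the tool's x, y, z in degrees. A call has 1 to 10 rows; each row shifts and turns the commanded pose from where the row before left it, along the tool's axes as they then stand; what a row does not reach is not made up. A row lasts 1/8 s, in which the tool goes at most 62.5 mm and 10.7 degrees, less where a joint would pass 70% of its speed; a pose out of reach is approached as far as the arm can. A call is refused whole if a number of a shift passes 62.5 or a number of a turn 10.7, either way. A call with a gripper value outside its range is refused whole. The fingers move at their own pace and stop on an object; FORCE is the grip in N (left out, the last holds). Time passes only in rows, so rows that do not move let the fingers close. It gives the time, the measured TCP pose, the force, the opening and the grip force at its end, in the units of the state.
- env.state(): the state, without advancing time (a new reading comes with each control period).
- grab_frame(name): name is "side" or "top" or "wrist"; returns the picture (480x640x3 uint8, blue, green, red); there is no depth.
- camera_model(name): a dict with "K" (3x3 intrinsics, pixels), "R" (3x3) and "t" (3): a world point X has camera coordinates R X + t; the wrist camera has in their place "mount" (4x4, takes a point from camera to tool coordinates, whose origin is the TCP and whose axes are the flange's). Camera axes: x right, y down, z forward; pixel columns grow to the right and rows downward; lengths in mm; the calibration is good to about 2 mm. A picture is of the moment at which its call begins: read the wrist's pose just before it. camera_model takes no time and is no camera call.
- env.job_done(): hands the job in; it is judged then, once.
Trained networks look in the newest picture that a camera, given by its name, has taken for a name from the list of things; names that differ only in an ending like _2 or _b are one class to them, and where a whole thing is asked for, a point or a joint stands for the part that bears it (a point fixed in the world has none). Each returns a list of dicts, best first, with "p" (0 to 1); they miss things now and then, are a little off and sometimes report something else, mostly with a low value. They report only what shows in the picture. A call takes as long as a camera call.
- models.search_frame(name, camera): "point" ([x, y, z] in mm, in world coordinates, good to about 4 mm: the middle of the surface that is visible of it).
The state is a dict: "time_s": time; "qpos": joint angles; "qvel": joint speeds; "effort": joint torques, N m; "ee_pos": TCP position; "ee_rot": TCP orientation; "force": force on the tool from outside, world axes, zero at the start; "torque": the same for the moment, N m; "gripper_width": finger opening in mm; "gripper_force": force on a finger pad.
Only numpy, scipy, OpenCV 4.12 (cv2) and the standard library are available. Lean on these libraries where they do the work, as an engineer would, in place of code of your own. Each camera call takes 0.05 s, during which the arm holds its last target. There are 200 camera calls.

## Working session

There is one attempt and no reset: what is moved stays moved. The work goes in short steps, Python scripts to look and compute and a shell command to move; the robot and the scene stay as the last step left them, time stands still between calls to the robot, and variables do not carry over. Pictures are saved under pics/ and viewed, at most 10 in all, crops included, and the job is handed in when it is done.

```bash
ls; mkdir -p pics; python3 - <<'E'
from workcell import env, grab_frame, camera_model, models
import cv2
s=env.state(); print(s['time_s'],s['ee_pos'],s['ee_rot'],s['gripper_width'],s['force'])
for c in ['top','side']:
    cv2.imwrite(f'pics/{c}0.png',grab_frame(c))
    for n in ['knob','knob_grip','knob_nose','shaft_top','panel','cup','screwdriver','detergent']:
        r=models.search_frame(n,c); print(c,n,[(d['point'],d['p']) for d in r[:2]])
print(env.state()['time_s'])
E
```

```text
pics
0.0 [ 252.8795754  -515.85930923  224.11789953] [-1.79896560e+02  2.11000125e-04  2.61154133e+01] 91.02486797282313 [-0.12237011 -0.24549694  0.46307139]
top knob [([438.0, -225.6, 25.7], 0.96)]
top knob_grip [([432.0, -222.6, 16.9], 0.77)]
top knob_nose [([435.0, -222.4, 15.1], 0.85)]
top shaft_top [([528.5, 409.4, 131.8], 0.59)]
top panel [([597.1, 76.2, 58.8], 0.82)]
top cup [([611.4, -335.3, 22.9], 0.93)]
top screwdriver [([395.4, 0.2, 23.0], 0.7)]
top detergent [([532.9, 408.7, 133.2], 0.77)]
side knob [([431.5, -215.8, 19.4], 0.64), ([394.1, 11.1, 19.3], 0.58)]
side knob_grip [([429.3, -215.0, 20.9], 0.94)]
side knob_nose [([429.5, -212.2, 21.0], 0.98)]
side shaft_top [([600.0, 1.5, 71.4], 0.61)]
side panel [([580.4, 125.3, 52.4], 0.82)]
side cup [([603.4, -313.0, 38.1], 0.78)]
side screwdriver [([393.6, 5.9, 20.3], 0.56)]
side detergent [([518.0, 444.3, 111.9], 0.85)]
0.9
```

View pics/top0.png

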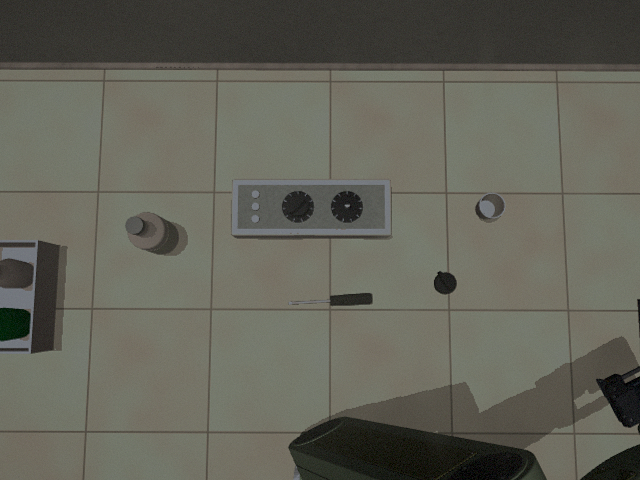

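```bash
python3 - <<'E'
from workcell import camera_model
c=camera_model('wrist'); print(c['mount'].round(3) if hasattr(c['mount'],'round') else c['mount'],c['K'])
E
python3 -m crank '-1 48 -30 0 0 0 0;-1 48 -30 0 0 0 0;-1 48 -30 0 0 0 0;-1 48 -30 0 0 0 0;-1 48 -30 0 0 0 0;-1 0 0 0 0 0 0'
cat > h.py <<'E'
from workcell import env, grab_frame, camera_model, models
import cv2, numpy as np
from scipy.spatial.transform import Rotation as Ro
def wristcam():
    s=env.state(); im=grab_frame('wrist'); m=camera_model('wrist')
    T=np.eye(4); T[:3,:3]=Ro.from_euler('xyz',s['ee_rot'],degrees=True).as_matrix(); T[:3,3]=s['ee_pos']
    return s,im,T@np.array(m['mount']),np.array(m['K'])
def ray(uv,z,C,K):   # pixel -> world at height z
    d=C[:3,:3]@np.linalg.inv(K)@np.array([uv[0],uv[1],1.]); o=C[:3,3]
    return o+d*(z-o[2])/d[2]
def proj(X,C,K):
    p=K@(np.linalg.inv(C)@np.append(X,1))[:3]; return p[:2]/p[2]
E
python3 - <<'E'
from h import *
s,im,C,K=wristcam(); cv2.imwrite('pics/w1.png',im); np.savez('w1.npz',C=C,K=K)
print(s['time_s'],s['ee_pos'],s['ee_rot'],C.round(2))
for n in ['knob','knob_grip','knob_nose']: print(n,[(d['point'],d['p']) for d in models.search_frame(n,'wrist')[:2]])
E
```

```text
[[-0.00000e+00 -9.58000e-01 -2.86000e-01  8.16420e+01]
 [ 1.00000e+00 -0.00000e+00  1.00000e-03  3.86000e-01]
 [-1.00000e-03 -2.86000e-01  9.58000e-01 -1.60285e+02]
 [ 0.00000e+00  0.00000e+00  0.00000e+00  1.00000e+00]] [[345.30484859   0.         319.91720798]
 [  0.         345.30484859 242.28209975]
 [  0.           0.           1.        ]]
time_s: 1.65
ee_pos: [404.0, -273.2, 225.2]
ee_rot: [-180.0, -0.0, 26.4]
force: [-0.8, -1.6, -0.4]
gripper_width: 91.3
gripper_force: 0.0
1.65 [ 404.00671543 -273.22472959  225.17775888] [-1.79996714e+02 -3.87071901e-02  2.64355895e+01] [[ 4.5000e-01 -8.6000e-01 -2.6000e-01  4.7719e+02]
 [-9.0000e-01 -4.3000e-01 -1.3000e-01 -2.3728e+02]
 [ 0.0000e+00  2.9000e-01 -9.6000e-01  3.8552e+02]
 [ 0.0000e+00  0.0000e+00  0.0000e+00  1.0000e+00]]
knob [([436.6, -223.9, 17.5], 0.9), ([400.6, -11.4, 23.8], 0.23)]
knob_grip [([432.4, -229.6, 18.4], 0.6)]
knob_nose [([435.6, -225.0, 18.1], 0.59)]
```

View pics/w1.png

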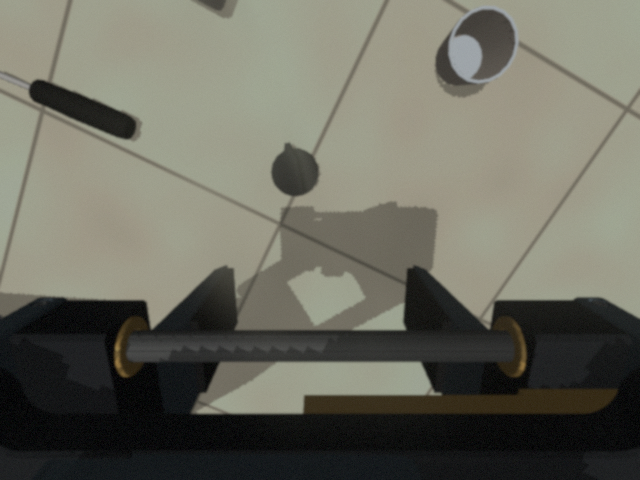

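```bash
python3 - <<'E'
from h import *
im=cv2.imread('pics/w1.png'); d=np.load('w1.npz'); C,K=d['C'],d['K']
c=im[125:215,245:345]; c=cv2.resize(c,None,fx=6,fy=6,interpolation=cv2.INTER_CUBIC)
cv2.imwrite('pics/w1c.png',np.clip(c.astype(float)*1.8,0,255).astype('uint8'))
g=cv2.cvtColor(im,cv2.COLOR_BGR2GRAY)
m=(g<85).astype('uint8'); n,l,st,ce=cv2.connectedComponentsWithStats(m); k=l[172,296]; print(st[k],ce[k])
print(g[165:180:7,296],g[100,300])
for z,uv in [(18,(296,172)),(42,(289,146))]: print(ray(uv,z,C,K).round(1))
E
```

```text
[ 272  144   46   52 1716] [294.56060606 171.35081585]
[69 66 60] 159
[ 437.  -229.5   18. ]
[ 458.8 -213.6   42. ]
```

View pics/w1c.png

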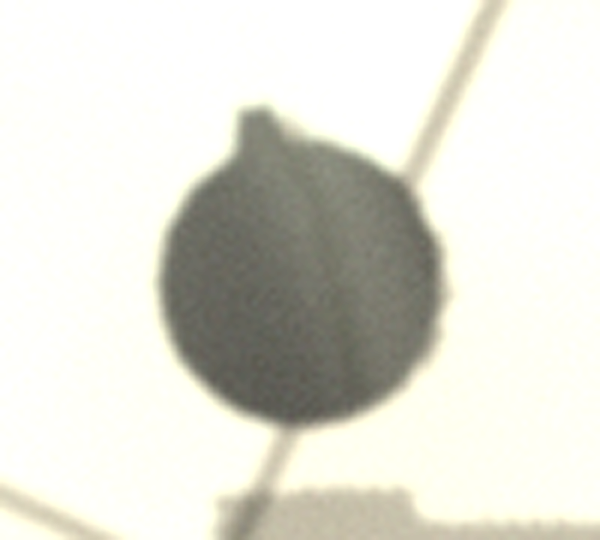

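```bash
cat >> h.py <<'E'
from scipy.optimize import minimize
a=np.linspace(0,2*np.pi,60,endpoint=False)
SK=[np.c_[25*np.cos(a),25*np.sin(a),0*a+z] for z in (0,18)]
B=np.array([[-17,-7],[14,-7],[31,0],[14,7],[-17,7]],float)
BAR=[np.c_[B,np.full(5,float(z))] for z in (18,42)]
def sil(p,C,K,z0=0,sc=8,win=(240,110,120,120)):
    th=np.radians(p[2]); R=np.array([[np.cos(th),-np.sin(th),0],[np.sin(th),np.cos(th),0],[0,0,1]])
    x0,y0,w,h=win; m=np.zeros((h*sc//2,w*sc//2),np.uint8)
    for part in (np.vstack(SK),np.vstack(BAR)):
        q=np.array([proj(R@v+[p[0],p[1],z0],C,K) for v in part])
        q=(q+0.5-[x0,y0])*sc/2-0.5
        cv2.fillConvexPoly(m,cv2.convexHull((q*16).astype(np.int32)),255,shift=4)
    return cv2.resize(m,(w,h),interpolation=cv2.INTER_AREA)/255.
E
python3 - <<'E'
from h import *
im=cv2.imread('pics/w1.png'); d=np.load('w1.npz'); C,K=d['C'],d['K']
g=cv2.cvtColor(im,cv2.COLOR_BGR2GRAY).astype(float)
obs=np.clip((150-g)/(150-65),0,1)[135:200,262:330]
f=lambda p:((sil(p,C,K,win=(262,135,68,65))-obs)**2).sum()
for y0 in (20,40,60):
    r=minimize(f,[436,-226,y0],method='Nelder-Mead',options=dict(initial_simplex=[[436,-226,y0],[441,-226,y0],[436,-221,y0],[436,-226,y0+15]]))
    print(r.x.round(2),r.fun)
E
```

```text
[ 436.03 -228.53   38.25] 52.34832756632065
[ 436.03 -228.52   38.26] 52.46029988465975
[ 436.12 -228.59   66.39] 108.17550173010382
```

```bash
python3 - <<'E'
from h import *
t=cv2.imread('pics/top0.png'); s=cv2.imread('pics/side0.png')
m=camera_model('side'); p=np.array(m['K'])@(np.array(m['R'])@[600,-2,75]+np.array(m['t'])); p=(p[:2]/p[2]).astype(int); print(p)
a=cv2.resize(t[186:226,327:367],(400,400),interpolation=cv2.INTER_CUBIC)
b=cv2.resize(s[max(p[1]-20,0):p[1]+20,p[0]-20:p[0]+20],(400,400),interpolation=cv2.INTER_CUBIC)
cv2.imwrite('pics/sh.png',np.clip(np.hstack([a,b])*1.5,0,255))
E
```

```text
[308 216][ WARN:0@0.199] global loadsave.cpp:1063 imwrite_ Unsupported depth image for selected encoder is fallbacked to CV_8U.
```

View pics/sh.png

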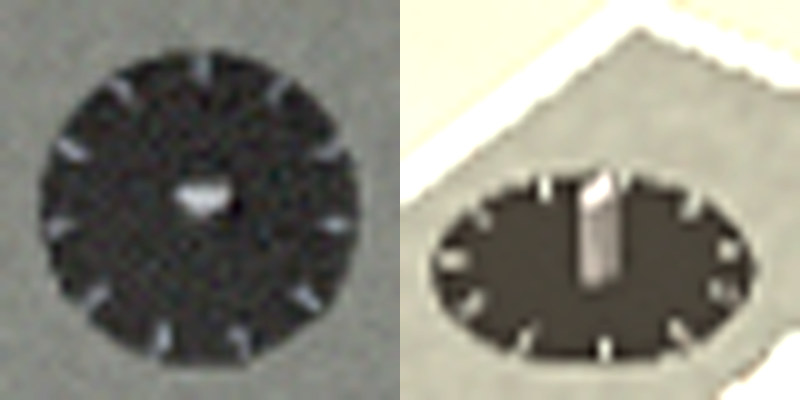

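```bash
python3 -m crank '-1 20 25 55 0 0 -6;-1 20 0 50 0 0 -6;-1 0 0 0 0 0 0'
```

```text
time_s: 2.22
ee_pos: [445.5, -278.3, 117.5]
ee_rot: [-179.5, 0.2, 38.0]
force: [-0.4, -0.7, 0.3]
gripper_width: 91.2
gripper_force: 0.0
```

```bash
python3 -m crank '-1 0 -45 0 0 0 0;-1 0 0 0 0 0 0'; python3 - <<'E'
from h import *
s,im,C,K=wristcam(); cv2.imwrite('pics/w2.png',im); np.savez('w2.npz',C=C,K=K)
print(s['ee_pos'],s['ee_rot'])
u=proj([436,-228.5,15],C,K).round().astype(int); print(u)
g=cv2.cvtColor(im,cv2.COLOR_BGR2GRAY).astype(float); x0,y0=u-60
x0=max(x0,0);y0=max(y0,0); print(g[u[1],u[0]],g[y0,x0])
obs=np.clip((130-g)/(130-65),0,1)[y0:y0+120,x0:x0+120]
f=lambda p:((sil(p,C,K,win=(x0,y0,120,obs.shape[0]))-obs)**2).sum()
for yy in (30,45):
    r=minimize(f,[436,-228,yy],method='Nelder-Mead',options=dict(initial_simplex=[[436,-226,yy],[441,-226,yy],[436,-221,yy],[436,-226,yy+15]]))
    print(r.x.round(2),r.fun)
S=(sil(r.x,C,K,win=(x0,y0,120,obs.shape[0]))>.5).astype('uint8')
o=cv2.convertScaleAbs(im,alpha=1.6); cn,_=cv2.findContours(S,0,1); cv2.drawContours(o,[c+[x0,y0] for c in cn],-1,(0,0,255),1); cv2.imwrite('pics/w2o.png',o)
E
```

```text
time_s: 2.48
ee_pos: [418.0, -243.0, 122.5]
ee_rot: [-180.0, 0.0, 38.0]
force: [0.8, -0.0, -0.5]
gripper_width: 91.3
gripper_force: 0.0
[ 418.04317582 -242.96427763  122.52416327] [-1.79991453e+02  2.26277364e-02  3.79943151e+01]
[319 216]
52.0 158.0
[ 435.14 -228.37   35.92] 814.4539692289494
[ 435.09 -228.42   53.76] 841.0723136526916
```

View pics/w2o.png

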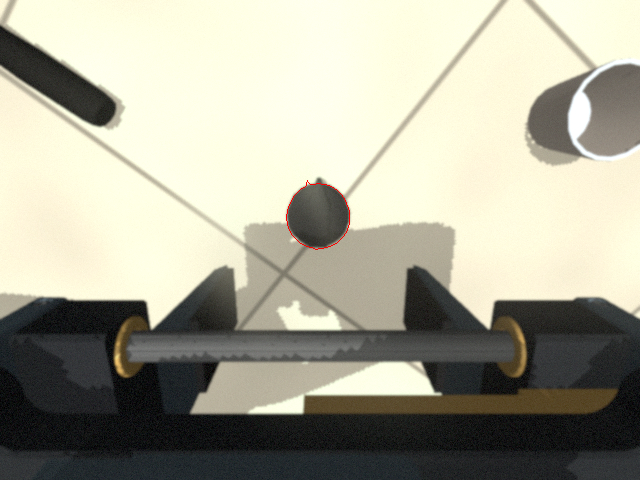

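```bash
python3 -m crank '-1 22 -0.5 30 0 0 0;-1 0 0 50 0 0 0;-1 0 0 10 0 0 0;-1 0 0 0 0 0 0;1 0 0 0 0 0 0;1 0 0 0 0 0 0;1 0 0 0 0 0 0;1 0 0 0 0 0 0;1 0 0 0 0 0 0;1 0 0 0 0 0 0' 30; python3 -m crank '1 0 0 0 0 0 0;1 0 0 0 0 0 0'
```

```text
time_s: 3.78
ee_pos: [437.2, -229.4, 30.9]
ee_rot: [180.0, 0.0, 38.1]
force: [-0.1, 0.9, -0.4]
gripper_width: 33.9
gripper_force: 0.0
time_s: 4.03
ee_pos: [437.1, -229.3, 30.9]
ee_rot: [-180.0, 0.0, 38.1]
force: [0.0, -0.2, 0.6]
gripper_width: 14.4
gripper_force: 0.1
```

```bash
python3 -m crank '1 0 0 0 0 0 0;1 0 0 0 0 0 0;1 0 0 -30 0 0 0;1 0 0 -40 0 0 9.5;1 0 0 -40 0 0 9.5;1 0 0 -40 0 0 9.5;1 0 0 0 0 0 9.5;1 0 0 0 0 0 0' 30
```

```text
time_s: 5.03
ee_pos: [437.1, -229.3, 181.2]
ee_rot: [180.0, -0.0, 0.2]
force: [-0.0, -0.5, -0.5]
gripper_width: 14.0
gripper_force: 30.0
```

```bash
python3 -m crank '1 25 -45 0 0 0 0;1 25 -45 0 0 0 0;1 25 -45 0 0 0 0;1 25 -45 0 0 0 0;1 20 -45 0 0 0 0;1 0 0 0 0 0 0;1 0 0 0 0 0 0'; python3 - <<'E'
from h import *
s,im,C,K=wristcam(); cv2.imwrite('pics/w3.png',im); np.savez('w3.npz',C=C,K=K)
print(s['ee_pos'],s['ee_rot'])
for n in ['shaft_top','start_shaft','knob_grip']: print(n,[(d['point'],d['p']) for d in models.search_frame(n,'wrist')[:2]])
u=proj([600,-2,79],C,K).round().astype(int); print(u)
c=im[max(u[1]-25,0):u[1]+25,u[0]-25:u[0]+25]
o=cv2.convertScaleAbs(cv2.resize(im,(400,300)),alpha=1.5)
c=cv2.convertScaleAbs(cv2.resize(c,(400,400*c.shape[0]//50),interpolation=cv2.INTER_CUBIC),alpha=1.5)
H=np.zeros((max(300,c.shape[0]),800,3),np.uint8); H[:300,:400]=o; H[:c.shape[0],400:]=c
cv2.imwrite('pics/w3o.png',H)
E
```

```text
time_s: 5.9
ee_pos: [556.0, -4.4, 180.1]
ee_rot: [180.0, 0.1, 0.2]
force: [-0.4, 0.1, -0.5]
gripper_width: 14.2
gripper_force: 30.0
[555.96908967  -4.42397676 180.05258232] [1.79964054e+02 1.27239813e-01 2.35450549e-01]
shaft_top [([606.8, -3.5, 81.8], 0.65)]
start_shaft [([600.4, -1.8, 81.6], 0.61)]
knob_grip []
[317 191]
```

View pics/w3o.png

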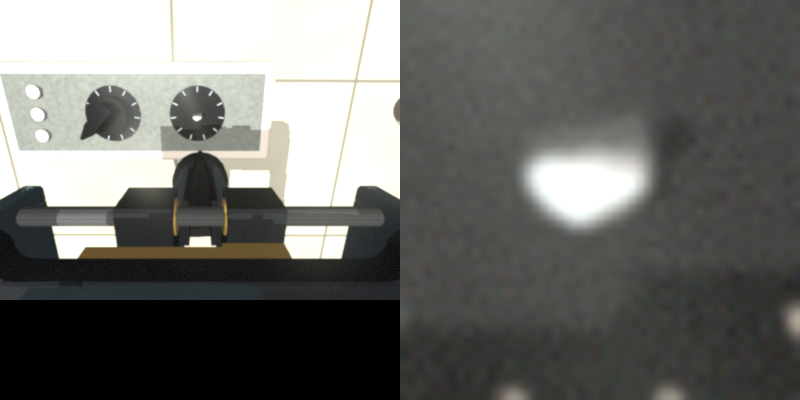

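```bash
cat >> h.py <<'E'
def dshaft(im,C,K,X,z=79,half=9,n=361,ts=(120,150,180)):
    xs=np.linspace(-half,half,n); gx,gy=np.meshgrid(xs,xs)   # rows: y, cols: x (world)
    P=np.c_[gx.ravel()+X[0],gy.ravel()+X[1],np.full(n*n,float(z))]
    q=(P-C[:3,3])@C[:3,:3]@K.T; q=(q[:,:2]/q[:,2:]).astype(np.float32).reshape(n,n,2)
    r=cv2.remap(cv2.cvtColor(im,cv2.COLOR_BGR2GRAY),q,None,cv2.INTER_CUBIC)
    for t in ts:
        nn,l,st,ce=cv2.connectedComponentsWithStats((r>t).astype('uint8'))
        k=1+np.argmax(st[1:,4]); yy,xx=np.where(l==k); pts=np.c_[xs[xx],xs[yy]]
        c=pts.mean(0); w,v=np.linalg.eigh(np.cov((pts-c).T)); m=v[:,0]; m=m*np.sign(m[0])
        def e(p):
            th=np.radians(p[2]); u=np.array([np.cos(th),np.sin(th)])
            dx,dy=gx-p[0],gy-p[1]; D=(np.hypot(dx,dy)<p[3])&(dx*u[0]+dy*u[1]<1)
            return (D!=(l==k)).sum()
        b=minimize(e,[c[0]+2,c[1],0,5.8],method='Nelder-Mead',options=dict(initial_simplex=np.array([c[0]+2,c[1],0,5.8])+np.array([[0,0,-5,0],[2,0,0,0],[0,2,0,0],[0,0,12,0],[0,0,0,.6]])))
        print(t,'area',len(pts)*(xs[1]-xs[0])**2,'eigang',np.degrees(np.arctan2(m[1],m[0])).round(1),'fit',(b.x[:2]+X[:2]).round(2),b.x[2:].round(2),b.fun/ (l==k).sum())
    return r
E
python3 - <<'E'
from h import *
im=cv2.imread('pics/w3.png'); d=np.load('w3.npz')
r=dshaft(im,d['C'],d['K'],[600,-2]); print(r.max())
E
```

```text
120 area 56.0025000000016 eigang 3.0 fit [ 6.0371e+02 -5.5000e-01] [0.95 5.45] 0.08151421811526272
150 area 39.93000000000114 eigang 0.5 fit [ 6.0311e+02 -3.8000e-01] [-0.45  4.44] 0.11758076634109692
180 area 18.090000000000515 eigang -4.3 fit [ 6.0212e+02 -5.0000e-02] [-5.2   2.67] 0.22318960751796574
190
```

```bash
python3 -m crank '1 0 0 45 0 0 0;1 0 0 0 0 0 0;1 0 0 0 0 0 0'; python3 - <<'E'
from h import *
s,im,C,K=wristcam(); cv2.imwrite('pics/w4.png',im); np.savez('w4.npz',C=C,K=K,p=s['ee_pos'],r=s['ee_rot'])
print(s['ee_pos'],s['ee_rot'])
dshaft(im,C,K,[602,-1])
y=np.radians(s['ee_rot'][2]); z0=s['ee_pos'][2]-30.9
o=cv2.resize(im[130:330,240:400],None,fx=3.5,fy=3,interpolation=cv2.INTER_CUBIC); o=cv2.convertScaleAbs(o,alpha=2)
R=np.array([[np.cos(y),-np.sin(y),0],[np.sin(y),np.cos(y),0],[0,0,1]])
def draw(part,col,z,org):
    q=np.array([proj(R@v+[org[0],org[1],z],C,K) for v in part]); q=(q+.5-[240,130])*[3.5,3]
    cv2.polylines(o,[q.astype(np.int32)],True,col,1)
for part in SK: draw(part,(0,0,255),z0,s['ee_pos'])
for part in BAR: draw(part,(0,255,0),z0,s['ee_pos'])
D=[(6*np.cos(t),6*np.sin(t),0) for t in np.linspace(np.radians(80.4),np.radians(279.6),40)]
draw(D,(255,0,0),79,[602.5,-.5])
cv2.imwrite('pics/w4o.png',o)
E
```

```text
time_s: 6.48
ee_pos: [557.3, -4.6, 137.0]
ee_rot: [180.0, -0.1, 0.1]
force: [0.2, 0.6, -0.4]
gripper_width: 14.2
gripper_force: 30.0
[557.33306238  -4.639274   137.01279789] [ 1.79993218e+02 -8.44165852e-02  7.69469954e-02]
120 area 57.76750000000165 eigang 3.3 fit [ 6.0381e+02 -5.3000e-01] [0.3  5.52] 0.0819665036569005
150 area 44.23000000000126 eigang 0.4 fit [ 6.0331e+02 -2.3000e-01] [-0.44  4.67] 0.11010626271761248
180 area 28.872500000000823 eigang -3.2 fit [6.0264e+02 8.0000e-02] [-5.28  3.54] 0.15343319767945277
```

View pics/w4o.png

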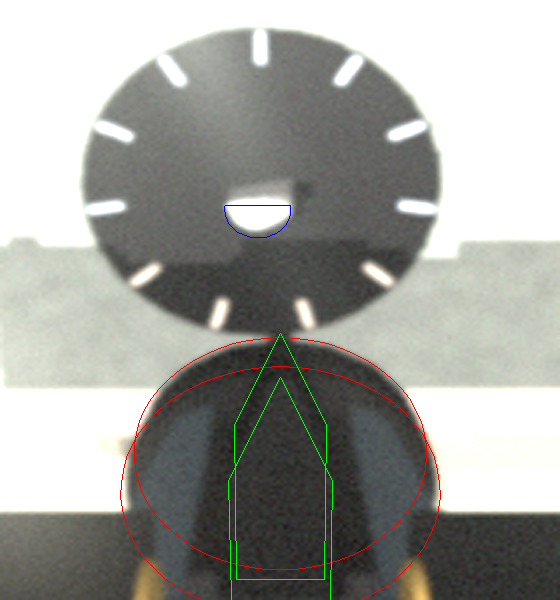

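```bash
python3 - <<'E'
from h import *
im=cv2.imread('pics/w4.png'); d=np.load('w4.npz'); C,K=d['C'],d['K']
f=lambda x,y,z:ray((240+x/3.5-.5,130+y/3-.5),z,C,K)[:2].round(2)
for z in (55,57): print(z,[f(*q,z) for q in [(83,182),(440,182),(261,28),(261,335)]])
# knob offset fit: skirt rim edges vs model, from mask of dark in rows above fingers
g=cv2.cvtColor(im,cv2.COLOR_BGR2GRAY).astype(float)
for r in (246,252,260,270,280,290):
    row=g[r,260:390]; print(r,''.join('%4d'%v for v in row[10:40:2]),'|',''.join('%4d'%v for v in row[90:126:2]))
for c in (300,310,320,330,340): print(c,g[230:262,c].astype(int)[::2])
E
```

```text
55 [array([605.07,  34.93]), array([605.15, -36.56]), array([639.57,  -0.83]), array([567.86,  -0.58])]
57 [array([605.35,  34.6 ]), array([605.42, -36.29]), array([639.56,  -0.86]), array([568.45,  -0.61])]
246  102 103 100 102  99 102  98  99 100  99 100  99 100  99  99 |  101 100 101  99 100  98  99 101 102 103 102  99  98  98  99  99  99 101
252  103 100 103 101 104 104 102 102  99  97  93  78  47  24  25 |   98 100 104 101 100 100  98  99  96  99  99  99  99  99 100 102 101  98
260  143 142 141 141 139 142 141 117  60  29  27  28  32  25  28 |   27  36  69 128 148 150 148 147 148 148 150 149 149 148 148 148 149 149
270  162 165 165 164 161 118  46  32  37  34  40  45  40  41  43 |   39  35  30  25  49 130 164 165 166 165 166 166 167 166 166 166 167 167
280  134 134 114  85  46  40  40  40  43  44  43  42  42  42  36 |   44  41  40  33  33  27  58 121 140 140 141 140 140 141 139 141 142 140
290  191 190 160  80  41  42  49  44  41  45  43  38  39  38  29 |   41  39  42  44  41  38  34  71 131 175 195 198 198 197 197 198 198 199
300 [ 41  51  71  96 108  91 100 102  95  57  24  25  23  25  28  31]
310 [29 27 31 32 30 42 89 71 25 22 21 27 26 26 27 28]
320 [33 32 32 34 32 29 25 20 24 19 23 24 20 26 27 28]
330 [36 38 44 56 72 92 97 71 32 23 28 31 28 26 29 26]
340 [32 39 55 90 99 97 98 97 94 67 31 23 31 30 27 35]
```

```bash
python3 - <<'E'
from h import *
d=np.load('w4.npz'); C,K=d['C'],d['K']
E=[(285.4,260),(355.2,260),(280.8,270),(359.4,270),(275.6,290),(365,290),(300,247.7),(340,247.5)]
S=np.vstack(SK)
def res(p,z0):
    q=np.array([proj(v+[p[0],p[1],z0],C,K) for v in S]).astype(np.float32); h=cv2.convexHull(q)
    return np.array([cv2.pointPolygonTest(h,(float(x),float(y)),True) for x,y in E])
from scipy.optimize import least_squares
for dz in (-1.5,0,1.5):
    r=least_squares(lambda p:res(p,106.1+dz),[557,-5],diff_step=1e-4); print(dz,r.x.round(2),(r.x-d['p'][:2]).round(2),r.fun.round(2))
E
```

```text
-1.5 [556.4   -4.98] [-0.93 -0.34] [-0.22 -0.36  0.22  0.42  0.31  0.24 -0.01  0.01]
0 [556.73  -4.98] [-0.6  -0.34] [-0.18 -0.32  0.36  0.56  0.6   0.53 -0.15 -0.13]
1.5 [557.07  -4.97] [-0.27 -0.34] [-0.14 -0.27  0.5   0.7   0.89  0.82 -0.29 -0.27]
```

```bash
python3 -m crank '1 40 -4 0 0 0 0;1 7 -0.4 0 0 0 0;1 0 0 12 0 0 0;1 0 0 10 0 0 0;1 0 0 0 0 0 0;1 0 0 0 0 0 0'
```

```text
time_s: 7.28
ee_pos: [603.4, 0.3, 114.0]
ee_rot: [180.0, 0.0, 0.1]
force: [-0.2, -1.3, -0.3]
gripper_width: 13.7
gripper_force: 30.0
```

```bash
python3 -m crank '1 0 0 2.5 0 0 0;1 0 0 2.5 0 0 0;1 0 0 0 0 0 0'; python3 -m crank '1 0 0 2 0 0 0;1 0 0 0 0 0 0'; python3 -m crank '1 0 0 2 0 0 0;1 0 0 0 0 0 0'
```

```text
time_s: 7.65
ee_pos: [603.7, 0.4, 108.8]
ee_rot: [180.0, 0.0, 0.1]
force: [0.7, -0.0, 0.2]
gripper_width: 13.9
gripper_force: 30.0
time_s: 7.9
ee_pos: [603.9, 0.4, 106.9]
ee_rot: [180.0, -0.0, 0.1]
force: [-0.1, 1.1, 0.4]
gripper_width: 13.6
gripper_force: 30.0
time_s: 8.15
ee_pos: [603.9, 0.2, 104.9]
ee_rot: [180.0, -0.0, 0.1]
force: [1.4, -0.4, -0.6]
gripper_width: 13.6
gripper_force: 30.0
```

```bash
python3 -m crank '1 0 0 2 0 0 0;1 0 0 2 0 0 0;1 0 0 0 0 0 0'; python3 -m crank '1 0 0 2 0 0 0;1 0 0 2 0 0 0;1 0 0 0 0 0 0';python3 -m crank '1 0 0 1.5 0 0 0;1 0 0 0 0 0 0'
```

```text
time_s: 8.52
ee_pos: [603.9, 0.3, 100.8]
ee_rot: [180.0, -0.0, 0.1]
force: [1.8, -1.5, -1.1]
gripper_width: 13.9
gripper_force: 30.0
time_s: 8.9
ee_pos: [603.9, 0.3, 96.8]
ee_rot: [180.0, -0.0, 0.1]
force: [1.6, -2.1, -0.7]
gripper_width: 13.6
gripper_force: 30.0
time_s: 9.15
ee_pos: [604.0, 0.3, 95.8]
ee_rot: [180.0, -0.0, 0.1]
force: [1.3, -1.2, 3.1]
gripper_width: 13.8
gripper_force: 30.0
```

```bash
python3 -m crank '1 0 0 1.5 0 0 0;1 0 0 1.5 0 0 0;1 0 0 0 0 0 0' 50; python3 -m crank '1 0 0 1.5 0 0 0;1 0 0 0 0 0 0';python3 -m crank '1 0 0 1 0 0 0;1 0 0 0 0 0 0'
```

```text
time_s: 9.52
ee_pos: [604.1, 0.3, 92.9]
ee_rot: [180.0, -0.1, 0.1]
force: [1.0, -1.1, 6.1]
gripper_width: 13.8
gripper_force: 50.0
time_s: 9.78
ee_pos: [604.1, 0.3, 91.7]
ee_rot: [180.0, -0.1, 0.1]
force: [1.1, -0.7, 7.7]
gripper_width: 14.1
gripper_force: 50.0
time_s: 10.02
ee_pos: [604.1, 0.3, 90.9]
ee_rot: [180.0, -0.1, 0.1]
force: [0.3, -0.8, 7.9]
gripper_width: 13.4
gripper_force: 50.0
```

```bash
python3 -m crank '1 0 0 1 0 0 0;1 0 0 0 0 0 0'; python3 -m crank '1 0 0 0.5 0 0 0;1 0 0 0 0 0 0;1 0 0 0 0 0 0'
```

```text
time_s: 10.28
ee_pos: [604.3, 0.3, 90.7]
ee_rot: [180.0, -0.1, 0.1]
force: [0.0, -1.7, 11.7]
gripper_width: 13.8
gripper_force: 50.0
time_s: 10.65
ee_pos: [604.4, 0.3, 90.6]
ee_rot: [180.0, -0.1, 0.1]
force: [-0.9, -0.9, 13.3]
gripper_width: 13.3
gripper_force: 50.0
```

```bash
python3 -m crank '1 0 0 1.5 0 0 0;1 0 0 0 0 0 0;1 0 0 0 0 0 0;1 0 0 0 0 0 0'; python3 - <<'E'
from h import *
o=[]
for c in ('side','wrist'): im=grab_frame(c); o.append(cv2.convertScaleAbs(cv2.resize(im[110:310,220:400],(400,444),interpolation=cv2.INTER_CUBIC) if c=='side' else cv2.resize(im,(400,444)),alpha=1.6))
cv2.imwrite('pics/end.png',np.hstack(o))
E
```

```text
time_s: 11.15
ee_pos: [604.7, 0.3, 90.5]
ee_rot: [180.0, -0.2, 0.1]
force: [-3.0, -0.7, 19.1]
gripper_width: 13.9
gripper_force: 50.0
```

View pics/end.png

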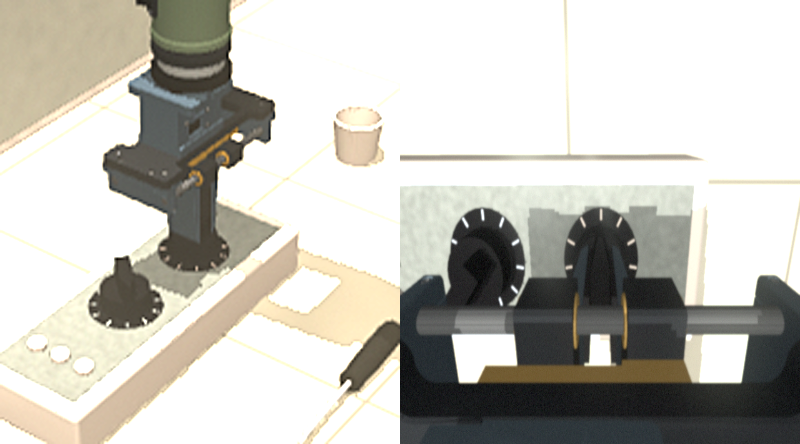

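The end picture shows the knob (about pixel 195,250 in the left half) centred on its dial and held down by the gripper. The fitted knob, cup and screwdriver are where they were.

```bash
python3 -c "
from workcell import env
print(env.job_done())"
```

```text
the job is handed in; nothing more can be done
None
```

I handed the job in at about 11 s: the knob is lined up with the shaft's flat, fully home and pressed to the hard stop at about 19 N, still gripped; the fitted knob, cup and screwdriver look untouched, and the arm never went near the detergent, though no verdict was returned.

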